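Roll the baking stone home against the rack's stop

TASK

Put the small round baking stone away: roll it on its rim along the board and in over the rack's low front bar, into the slot farthest from the robot, and on until it is fully home, against that slot's rear stop, and seat it there with one light push of about 10 N; then let go, leaving it upright. Roll it all the way with its rim down (no dragging, no carrying, never tipping it over) and feel for the stop gently, because the stone's rim chips if it is pressed hard onto the board or against the rack. Leave the other things as they are.

Things in the scene. Friction and masses are not known exactly. Their poses are not given: they have to be found in the camera images.
- stone: Pale grey-beige stone disc with baking stains, 150 mm across, 26 mm thick, 0.7 to 0.95 kg, standing free on its rim, roughly edge-on to the rack. Origin at its centre, 75 mm above the board; x is the disc's level axis; y, z turn as it rolls, z up at first. It topples beyond 9 degrees of lean; rolling, it slows by itself. The rim chips above 30 N of contact force (weight included).
- rack: Fixed steel wire rack with three slots for round things on edge. Origin on the board's top under the slot farthest from the robot; z up. Slots run along y (within 11 degrees of world +y); the stone goes in towards +y. Slots at x = 0, -40, -80 mm, between hoops of 6 mm wire at x = 20, -20, -60, -100 mm (34 mm clear), each from y = -36 to 73 mm, 65 mm high.
- front_bar (a point): Front bar of the far slot, which the stone must roll over: 6 mm wire lying on the board along the rack's x, 6 mm high. The point is its centre line at rack x = 0, y = -33 mm, 3 mm above the board. Past it the slot's floor is the bare board.
- stop_zone (a point): Where the far slot's rear stop may be: a rubber-sleeved 8 mm cross bar, 120 mm above the board, on two uprights clamped to the rails; it does not move. It meets the rim 43 mm above the stone's centre. Touching it, the stone's centre is somewhere from this point (rack x = 0, y = 0, 75 mm up) to 16 mm farther along +y: the setting is not measured, feel for it.
- board: Fixed level maple board, 420 x 860 mm, 20 mm thick, with a shallow groove near its edge (only looks; it is flush), on which everything stands. Origin under its centre, on the dark counter; its top is at world z = 0.020.
- round_board: Bystander: round wooden board, 150 mm across, 16 mm thick, on its rim in the rack's slot nearest the robot, 80 mm from the far slot; origin at its centre.
- cookies: Bystander: a loose cookie, 64 mm across, 20 mm high, lying beyond the stone's way; origin under its centre.
- jar: Bystander: closed amber glass jar, 60 mm in diameter, 85 mm high, standing on the robot's side of the stone's way; origin under its centre.
Not all that is in view belongs to the job. Leave any orange or turquoise look-alike of the stone alone.

How it is judged:
By the outcome, as a careful person would: the job done as asked, in the order asked, and still so for the second after the job is handed in, with the robot touching nothing.
It also fails if it takes over 72 s, if anything falls off the work surface, if the arm or the gripper's body presses on something with over 40 N, if the wrist force passes 120 N, or if a joint passes its speed limit or range.

ROBOT

A 6-joint arm with a two-finger parallel gripper is mounted at the origin on the work surface. World frame = base frame: x ahead of the robot, y to its left, z up, the work surface at z = 0. Lengths are in m, angles in rad, forces in N, time in s.
With the tool pointing down it reaches from about 0.275 to 0.775 m from the base axis. Payload 14.6 kg.
Tool frame: the origin (TCP) lies on the centre line of the jaws, within the pads' length; the fingertips stand 8 mm ahead of it and the grasp point (between the pads) lies 11 mm behind it; z points along the fingers, y is the line along which they close (so a half turn about z gives the same grasp; the last joint's range is limited). The gripper opens to 85 mm and grips with 20 to 120 N. Pads are 22 mm wide; open, the fingers measure 114 mm over their backs; the gripper's body (76 mm by 85 mm) begins 54 mm behind the grasp point. The pads swing forward as they close: fully open they stand 13 mm farther back than shut.
Start: joints at [0.952, 0.263, -0.048, 1.259, 0, 1.415], TCP at [0.235, 0.47, 0.239] pointing down, gripper open.
Joint ranges: [-2.65, 2.65], [-0.89, 1.7], [-1.18, 1.37], [-2.13, 2.11], [-1.35, 1.29], [-3.14, 3.14]. Speed limits (rad/s): [1.89, 1.89, 2.57, 2.79, 3.14, 3.14].

INTERFACE

Orientations are given as a unit quaternion [w, x, y, z].
In Python, from station import env gives the robot as it stands. The module is installed in compiled form; this text tells all that it offers.
- The arm moves only by the tool drive_tool, never from a script. Its argument "series" is a list of rows, each a list of 4 numbers: the shift along the world's x, y, z in cm, then the turn about the world's z in degrees. In form: [[tx, ty, tz, spin], ...]. A call has exactly 5 rows; each row shifts and turns the commanded pose from where the row before left it; what a row does not reach is not made up. A row lasts 1/8 s, in which the tool goes at most 62.5 mm and 10.7 degrees, less where a joint would pass 70% of its speed; a pose out of reach is approached as far as the arm can. A call with a gripper value outside its range is refused whole. "jaw" is the opening in per cent of the stroke, from 0 (shut) to 100 (fully open), set as the call begins (left out, the last holds). The fingers move at their own pace and stop on an object; "squeeze" is the grip in N (left out, the last holds). Time passes only in rows, so rows that do not move let the fingers close, or fill a call up. It gives the time, the measured TCP pose, the force, the opening and the grip force at its end, in the units of the state.
- env.observe(): the state, without advancing time (a new reading comes with each control period).
- env.capture(name): name is "side" or "top" or "wrist"; returns the picture (384x512x3 uint8, red, green, blue); there is no depth.
- env.calibration(name): a dict with "intrinsics" (3x3 intrinsics, pixels), "xyz" and "orientation" of the camera in the world. Camera axes: x right, y up, looking along -z (the intrinsics and any distortion apply to the point x, -y, -z); pixel columns grow to the right and rows downward; lengths in m; the calibration is good to about 2 mm. A picture is of the moment at which its call begins: read the wrist's pose just before it. calibration takes no time and is no camera call; for the wrist camera it gives the pose at the moment of the call.
- env.finish_job(): hands the job in; it is judged then, once.
The state is a dict: "clock": time; "joint_positions": joint angles; "qd": joint speeds; "effort": joint torques, N m; "position": TCP position; "orientation": TCP orientation; "ft_force": force on the tool from outside, world axes, zero at the start; "moment": the same for the moment, N m; "width": opening from 0.0 (shut) to 1.0 (fully open); "finger_force": force on a finger pad.
Only numpy, scipy, OpenCV 4.12 (cv2) and the standard library are available. Lean on these libraries where they do the work, as an engineer would, in place of code of your own. Each camera call takes 0.05 s, during which the arm holds its last target. There are 200 camera calls.

## Working session

There is one attempt and no reset: what is moved stays moved. The work goes in short steps, Python scripts to look and compute and a tool call to move; the robot and the scene stay as the last step left them, time stands still between calls to the robot, and variables do not carry over. Pictures are saved under pics/ and viewed, at most 10 in all, crops included, and the job is handed in when it is done.

Besides the shell and the picture viewer there is one more tool, called after "Call:" in YAML: its name, and indented under it one key for each argument. drive_tool: Moves the arm, as the interface text tells. Its arguments: {"type":"object","properties":{"series":{"type":"array"},"jaw":{"type":"number"},"squeeze":{"type":"number"}},"required":["series"]}

```bash
mkdir -p pics; cat > h.py <<'E'
import numpy as np,cv2
from station import env
from scipy.spatial.transform import Rotation as R
def cal(n):
    c=env.calibration(n);q=c["orientation"]
    return np.array(c["intrinsics"]),np.array(c["xyz"]),R.from_quat([q[1],q[2],q[3],q[0]]).as_matrix(),c
def ray(n,u,v):
    K,p,M,_=cal(n);d=np.linalg.inv(K)@[u,v,1];return p,M@(d*[1,-1,-1])
def onz(n,u,v,z):
    p,d=ray(n,u,v);return p+d*(z-p[2])/d[2]
def proj(n,P):
    K,p,M,_=cal(n);d=(M.T@(np.array(P)-p))*[1,-1,-1];q=K@d;return q[:2]/q[2]
def save(n,f):
    im=env.capture(n);cv2.imwrite(f"pics/{f}.png",im[:,:,::-1]);return im
E
python3 - <<'E'
from h import *
print(env.observe())
a=save("side","s0");b=save("top","t0");
cv2.imwrite("pics/st0.png",np.vstack([a,b])[:,:,::-1])
for n in("side","top"):print(cal(n))
E
```

```text
{'clock': 0.0, 'joint_positions': array([ 9.51690579e-01,  2.63550539e-01, -4.89212069e-02,  1.25936710e+00,
        2.84468940e-05,  1.41545288e+00]), 'qd': array([-7.34742159e-04, -4.64589580e-05,  1.45697667e-03, -1.05240359e-04,
       -1.98450180e-04,  1.87676173e-03]), 'effort': array([ 3.16492942e-04, -6.37612009e+01,  3.84567869e+01,  1.36762310e-02,
       -3.12714565e-05,  4.63220971e-06]), 'position': array([0.23471662, 0.46933868, 0.23881654]), 'orientation': array([-2.10008280e-04,  2.29808707e-01,  9.73235679e-01, -4.77294588e-04]), 'ft_force': array([ 0.26678957, -0.23916496,  0.05867819]), 'moment': array([ 0.0205295 , -0.00145166,  0.05160547]), 'finger_force': 0.0, 'width': 1.000046474047248}
(array([[428.14003761,   0.        , 250.99443887],
       [  0.        , 428.14003761, 198.14146009],
       [  0.        ,   0.        ,   1.        ]]), array([ 0.3046293 , -1.22882891,  0.73254349]), array([[ 0.97871324,  0.12518873, -0.16262894],
       [-0.20374682,  0.49750342, -0.84319487],
       [-0.02465004,  0.85838111,  0.51241999]]), {'intrinsics': array([[428.140
[... 223 characters left out ...]
38369,  0.49213561, -0.03990673, -0.09513586])})
(array([[391.04827073,   0.        , 257.80839534],
       [  0.        , 391.04827073, 188.88378454],
       [  0.        ,   0.        ,   1.        ]]), array([ 0.32610242, -0.16893712,  1.00848734]), array([[ 0.01031475,  0.98233317, -0.18685597],
       [-0.99988826,  0.0121544 ,  0.00870228],
       [ 0.01081966,  0.18674533,  0.98234878]]), {'intrinsics': array([[391.04827073,   0.        , 257.80839534],
       [  0.        , 391.04827073, 188.88378454],
       [  0.        ,   0.        ,   1.        ]]), 'xyz': array([ 0.32610242, -0.16893712,  1.00848734]), 'orientation': array([ 0.70795796,  0.06287204, -0.06980486, -0.69997851])})
```

View pics/s0.png

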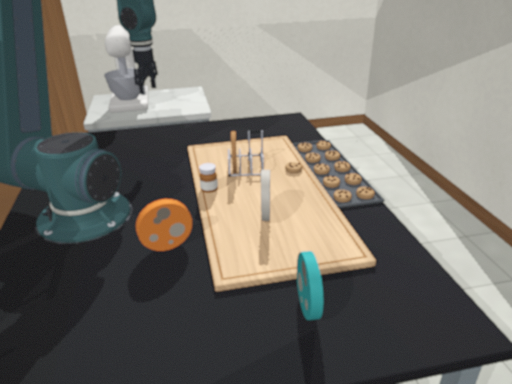

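View pics/t0.png

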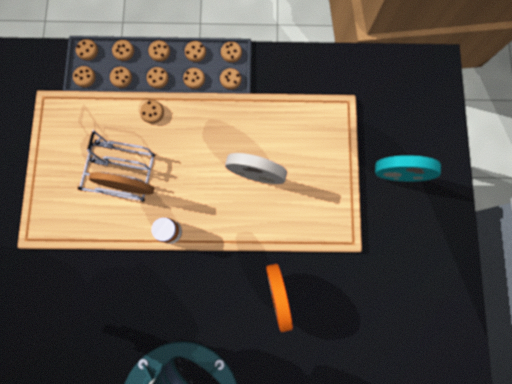

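The top view shows three candidates. The grey-beige disc is at top (256,167) / side (265,195), the turquoise look-alike at top (408,168) and the orange one at top (279,298). I choose the grey one on the board. The jar is at top (165,230), the loose cookie at (151,111), and the rack around (120,165).

```bash
python3 - <<'E'
import cv2
t=cv2.imread("pics/t0.png")
cv2.imwrite("pics/c1.png",cv2.resize(t[120:220,60:300],None,fx=3.3,fy=3.3,interpolation=cv2.INTER_CUBIC))
s=cv2.imread("pics/s0.png")
cv2.imwrite("pics/c2.png",cv2.resize(s[120:235,190:320],None,fx=5,fy=5,interpolation=cv2.INTER_CUBIC))
E
```

```text
(no output)
```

View pics/c1.png

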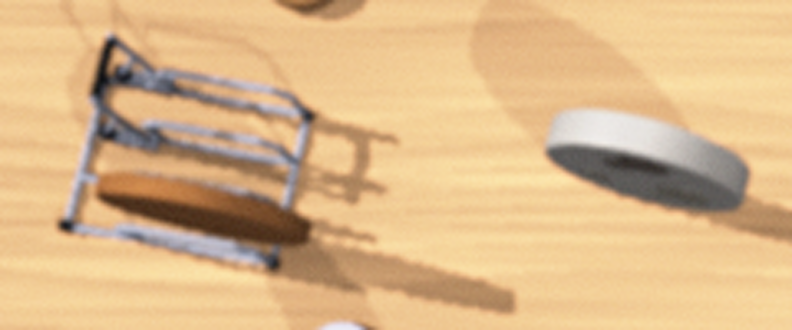

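View pics/c2.png

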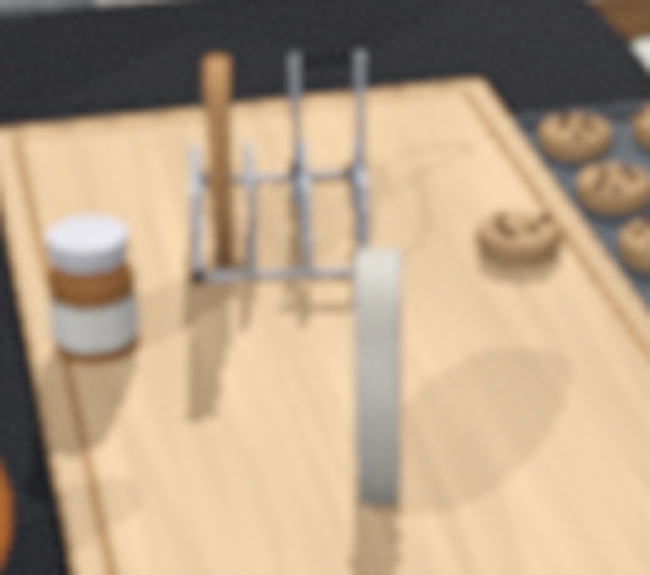

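```bash
python3 - <<'E'
from h import *
c=lambda x,y:(60+(x+.5)/3.3-.5,120+(y+.5)/3.3-.5)
A=onz("top",*c(308,118),.023);B=onz("top",*c(273,261),.023);C=onz("top",*c(66,225),.023)
print(A,B,C,np.linalg.norm(A-B),np.linalg.norm(C-B))
ex=(A-B)/np.linalg.norm(A-B);print("ex yaw deg",np.degrees(np.arctan2(ex[1],ex[0])),"side",np.degrees(np.arctan2(-(C-B)[0],(C-B)[1])))
# side view: front bar corners, uprights
s=lambda x,y:(190+(x+.5)/5-.5,120+(y+.5)/5-.5)
print("side bar near",onz("side",*s(197,278),.023), "rear near",onz("side",*s(200,180),.023))
print("side rear far", onz("side",*s(357,177),.023))
bl=onz("side",*s(361,497),.02);br=onz("side",*s(397,506),.02);print("stone bottom",bl,br)
# stone mask in top
im=cv2.imread("pics/t0.png");h=cv2.cvtColor(im,cv2.COLOR_BGR2HSV)
m=((h[...,1]<70)&(h[...,2]>70)).astype(np.uint8);m[:140]=0;m[195:]=0;m[:,:215]=0;m[:,300:]=0
ys,xs=np.nonzero(m);print(len(xs),xs.min(),xs.max(),ys.min(),ys.max())
cs,_=cv2.findContours(m,0,2);k=max(cs,key=cv2.contourArea);print(cv2.minAreaRect(k))
# edges at center height: leftmost & rightmost
l=k[k[:,0,0].argmin(),0];r=k[k[:,0,0].argmax(),0];print(l,r,onz("top",*map(float,l),.095),onz("top",*map(float,r),.095))
# top silhouette line: topmost row per col
for u in range(xs.min(),xs.max()+1,6):print(u,ys[xs==u].min(),ys[xs==u].max(),end=" | ")
im=cv2.imread("pics/s0.png");h=cv2.cvtColor(im,cv2.COLOR_BGR2HSV)
print()
for v in range(168,224,4):
    row=h[v,255:280];i=np.nonzero(row[:,1]<60)[0];print(v,(i.min()+255,i.max()+255) if len(i) else None,end=" | ")
E
```

```text
[0.59877256 0.09578708 0.023     ] [0.48438325 0.11582479 0.023     ] [0.51065649 0.27734652 0.023     ] 0.11613105796271936 0.16364458538773413
ex yaw deg -9.93576298157698 side -9.2388558672118
side bar near [0.48623894 0.11399461 0.023     ] rear near [0.51481379 0.27525209 0.023     ]
side rear far [0.63422226 0.24941922 0.023     ]
stone bottom [ 0.53736299 -0.18374223  0.02      ] [ 0.55600067 -0.19830086  0.02      ]
1244 225 286 153 183
((255.6470947265625, 167.41177368164062), (61.60404968261719, 24.25356101989746), 14.03624439239502)
[225 163] [286 173] [ 0.56227222 -0.097439    0.095     ] [ 0.53947236 -0.24424288  0.095     ]
225 163 164 | 231 153 170 | 237 153 173 | 243 153 176 | 249 154 178 | 255 155 179 | 261 157 181 | 267 159 182 | 273 162 183 | 279 165 183 | 285 170 177 | 
168 (np.int64(261), np.int64(263)) | 172 (np.int64(260), np.int64(270)) | 176 (np.int64(260), np.int64(270)) | 180 (np.int64(260), np.int64(270)) | 184 (np.int64(260), np.int64(269)) | 188 (np.int64(260), np.int64(269)) | 192 (np.int64(260), np.int64(269)) | 196 (np.int64(261), np.int64(269)) | 200 (np.int64(261), np.int64(269)) | 204 (np.int64(261), np.int64(269)) | 208 (np.int64(261), np.int64(269)) | 212 (np.int64(261), np.int64(269)) | 216 (np.int64(261), np.int64(269)) | 220 (np.int64(263), np.int64(268)) |
```

The crops confirm the choice. c1 shows the grey disc with its dull stains at c1 (650,160). The rack's front bar runs from c1 (308,118) to (272,262), and the stop sits on the two rear uprights of the far slot. c2 shows the stone upright and roughly edge-on, a little to the robot's far side of the slot line. Next I move the wrist camera over for a closer look.

Call:
drive_tool:
  series:
    - [2.5,-4.2,1.5,-7.2]
    - [2.5,-4.2,1.5,-7.2]
    - [2.5,-4.2,1.5,-7.2]
    - [2.5,-4.2,1.5,-7.2]
    - [2.5,-4.2,1.5,-7.2]

```text
clock: 0.72
position: [0.3603, 0.2581, 0.3147]
orientation: [-0.0, 0.521, 0.854, -0.0]
ft_force: [0.4, 0.3, 0.8]
width: 1.001
finger_force: 0.0
```

Call:
drive_tool:
  series:
    - [2.5,-4.2,1.5,-7.2]
    - [2.5,-4.2,1.5,-7.2]
    - [2.5,-4.2,1.5,-7.2]
    - [2.5,-4.2,1.5,-7.2]
    - [2.5,-4.2,1.5,-7.2]

```text
clock: 1.35
position: [0.4854, 0.048, 0.3896]
orientation: [-0.0, 0.759, 0.651, -0.0]
ft_force: [0.4, 0.4, -0.8]
width: 0.999
finger_force: 0.0
```

```bash
python3 - <<'E'
from h import *
o=env.observe();print(o["clock"],o["position"],o["orientation"],o["joint_positions"]);save("wrist","w1")
K,p,M,_=cal("wrist");print(K,p,M)
for P in [(.55,-.171,.17),(.581,.099,.023),(.5866,.1316,.02)]:print(proj("wrist",P))
E
```

```text
1.35 [0.48537097 0.04799078 0.38964105] [-9.83769707e-05  7.59398349e-01  6.50625958e-01 -3.20758654e-05] [-6.87625987e-02  2.00610564e-01  2.72169375e-01  1.64253885e+00
  9.52785404e-05  1.65601318e+00]
[[286.67309021   0.         257.42230199]
 [  0.         286.67309021 189.76264535]
 [  0.           0.           1.        ]] [0.49963367 0.12048712 0.52415165] [[ 0.98683609  0.15462581  0.04738549]
 [-0.16171983  0.94150072  0.29567396]
 [ 0.00110535 -0.29944491  0.95411295]]
[322.99020799 298.93825747]
[307.05445427 104.82078127]
[307.94428879  83.91172854]
```

View pics/w1.png

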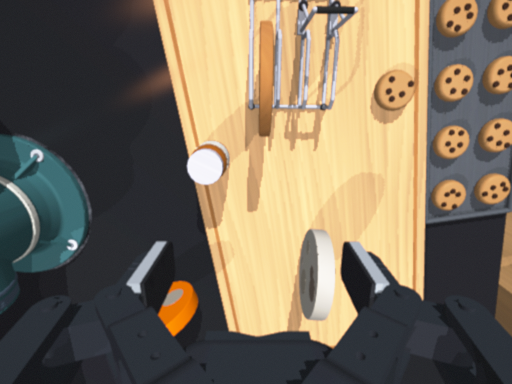

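The wrist view shows the rack's front bar from about (252,106) to (327,107), with the far slot at (307,106). The stone's rim strip is at (325,275) with its face on the left, the jar at (207,163) and the cookie at (395,90).

```bash
python3 - <<'E'
from h import *
import h as H
K,p,M,_=cal("wrist")
def onz(u,v,z):
    d=M@(np.linalg.inv(K)@[u,v,1]*[1,-1,-1]);return p+d*(z-p[2])/d[2]
im=cv2.imread("pics/w1.png");hs=cv2.cvtColor(im,cv2.COLOR_BGR2HSV);g=cv2.cvtColor(im,cv2.COLOR_BGR2GRAY)
# stone: per-row extents, with bright rim strip
for v in range(228,324,6):
    i=np.nonzero(hs[v,292:342,1]<75)[0]+292
    row=g[v,296:342].astype(int);dif=np.diff(row)
    print(v,(i.min(),i.max()) if len(i) else None,"face->rim edge",296+dif[2:-4].argmax()+2)
A=onz(252,106,.023);B=onz(327,107,.023);print(A,B,np.linalg.norm(A-B),np.degrees(np.arctan2(*(B-A)[1::-1])))
# dark bar scan: darkest row in columns between hoops
for u in (258,285,290,310,316,320):
    c=g[95:118,u].astype(int);print(u,95+c.argmin(),c.min(),end=" | ")
print()
for v in (85,90,95,100): # hoops bottom rails / wires
    print(v,[int(x) for x in g[v,244:336]])
cv2.imwrite("pics/c3.png",cv2.resize(im[0:125,235:375],None,fx=4.6,fy=4.6,interpolation=cv2.INTER_CUBIC))
E
```

```text
228 None face->rim edge 324
234 (np.int64(306), np.int64(328)) face->rim edge 313
240 (np.int64(304), np.int64(331)) face->rim edge 315
246 (np.int64(302), np.int64(332)) face->rim edge 316
252 (np.int64(301), np.int64(333)) face->rim edge 316
258 (np.int64(300), np.int64(334)) face->rim edge 317
264 (np.int64(300), np.int64(334)) face->rim edge 317
270 (np.int64(300), np.int64(334)) face->rim edge 317
276 (np.int64(299), np.int64(335)) face->rim edge 317
282 (np.int64(299), np.int64(335)) face->rim edge 317
288 (np.int64(300), np.int64(334)) face->rim edge 316
294 (np.int64(300), np.int64(333)) face->rim edge 316
300 (np.int64(301), np.int64(332)) face->rim edge 315
306 (np.int64(302), np.int64(331)) face->rim edge 313
312 (np.int64(303), np.int64(329)) face->rim edge 312
318 (np.int64(307), np.int64(325)) face->rim edge 301
[0.48959207 0.11205823 0.023     ] [0.6136941  0.09008311 0.023     ] 0.12603261301735222 -10.0414520842309
258 115 117 | 285 108 149 | 290 104 124 | 310 109 161 | 316 109 157 | 320 107 85 | 
85 [234, 229, 193, 173, 177, 200, 224, 224, 191, 183, 193, 176, 174, 1
[... 1086 characters left out ...]
 175, 142, 135, 140, 141, 145, 156, 168, 141, 143, 189, 212, 198, 192, 184, 202, 224, 223, 206, 209, 209, 205, 208, 218, 224, 225, 223, 216, 191, 178, 179, 179, 170, 165, 208, 228, 215, 210, 221, 226, 223, 202, 189, 218, 228, 219, 210]
100 [231, 199, 182, 181, 170, 152, 154, 148, 131, 137, 141, 142, 141, 145, 139, 110, 129, 139, 139, 140, 139, 138, 137, 134, 136, 137, 138, 132, 143, 182, 177, 176, 130, 122, 132, 146, 179, 189, 195, 202, 205, 205, 203, 199, 184, 142, 126, 133, 140, 142, 147, 173, 201, 180, 190, 222, 224, 196, 180, 155, 161, 169, 170, 195, 213, 223, 223, 222, 222, 224, 226, 221, 193, 169, 168, 180, 187, 179, 187, 220, 226, 205, 202, 205, 208, 196, 153, 158, 180, 188, 205, 223]
```

View pics/c3.png

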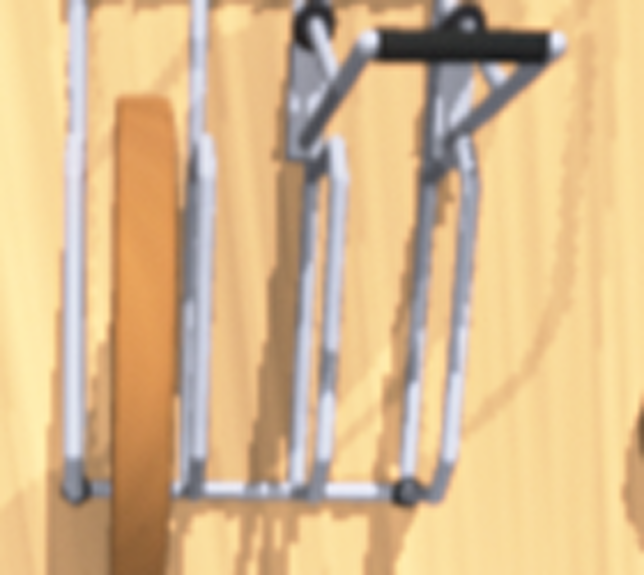

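```bash
python3 - <<'E'
from h import *
K,p,M,_=cal("wrist")
def onz(u,v,z):
    d=M@(np.linalg.inv(K)@[u,v,1]*[1,-1,-1]);return p+d*(z-p[2])/d[2]
A=onz(251,106.2,.023);B=onz(322.8,106.6,.023);L=np.linalg.norm(A-B);e=(B-A)/L
print("bar",A,B,L,np.degrees(np.arctan2(e[1],e[0])))
# rails: near rail and second/far rail pixels (bottom rail ~ z .023)
for (a,b) in [((77,480),(77,5)),((405,480),(435,170)),((297,480),(314,180))]:
    P,Q=[onz(235+(x+.5)/4.6-.5,(y+.5)/4.6-.5,.023) for x,y in(a,b)];d=Q-P
    print("rail yaw",np.degrees(np.arctan2(-d[0],d[1])))
far=onz(320.8,233,.065);rear=onz(319.3,315,.148);t1=onz(316.8,282,.170);t2=onz(335,282,.170)
d=far-rear;print("far",far,"rear",rear,"yaw",np.degrees(np.arctan2(-d[0],d[1])),"top",t1,t2,np.linalg.norm(t1-t2))
F=A+e*.1;ey=np.array([-e[1],e[0],0]);O=F+.033*ey;print("front_bar",F,"origin",O)
E
```

```text
bar [0.48788165 0.11201195 0.023     ] [0.60678835 0.0918693  0.023     ] 0.12060069845067382 -9.614560913765766
rail yaw -9.670276400560159
rail yaw -11.189906578645893
rail yaw -10.19682088263507
far [ 0.57414393 -0.11872744  0.065     ] rear [ 0.54445345 -0.21856922  0.148     ] yaw -16.561176108120822 top [ 0.5439322  -0.14056158  0.17      ] [ 0.56981207 -0.14482347  0.17      ] 0.026228446968347415
front_bar [0.58647701 0.09531002 0.023     ] origin [0.59198865 0.12784649 0.023     ]
```

Call:
drive_tool:
  series:
    - [1.3,-4.8,-2.4,0.3]
    - [1.3,-4.8,-2.4,0.3]
    - [1.3,-4.8,-2.4,0.3]
    - [1.3,-4.8,-2.4,0.2]
    - [1.4,-4.6,-2.4,0.2]

```text
clock: 2.02
position: [0.5509, -0.1901, 0.2683]
orientation: [-0.0, 0.751, 0.661, -0.0]
ft_force: [0.3, 0.4, -0.6]
width: 0.997
finger_force: 0.0
```

```bash
python3 - <<'E'
from h import *
o=env.observe();print(o["clock"],o["position"],o["orientation"]);im=save("wrist","w2");save("top","t2")
K,p,M,_=cal("wrist");print(repr(p),repr(M))
t=cv2.imread("pics/t2.png")[130:210,190:310]
cv2.imwrite("pics/c4.png",np.hstack([cv2.imread("pics/w2.png")[:,60:460],cv2.resize(t,(400,267)) if 0 else cv2.copyMakeBorder(cv2.resize(t,(396,264),interpolation=cv2.INTER_CUBIC),0,120,0,0,cv2.BORDER_CONSTANT)]))
E
```

```text
2.025 [ 0.55089975 -0.19007226  0.26825157] [-2.05719955e-04  7.50556407e-01  6.60806351e-01 -6.25109152e-05]
array([ 0.56057753, -0.11555936,  0.39984718]) array([[ 0.99156334,  0.12246666,  0.04247426],
       [-0.12955524,  0.94692988,  0.29417553],
       [-0.00419345, -0.29719643,  0.95480715]])
```

View pics/c4.png

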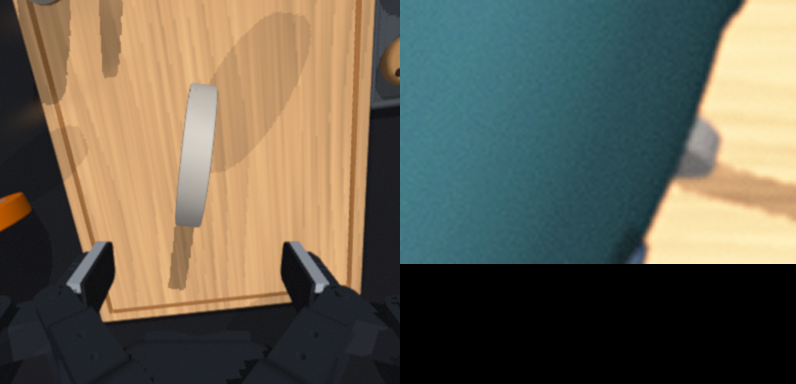

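The stone's rim strip is fully in view in the wrist image. It runs from about (264,86) to (250,224), so it leans a few degrees clockwise of the tool's heading. The fingers straddle it with room to spare.

```bash
python3 - <<'E'
from h import *
K,p,M,_=cal("wrist")
def onz(u,v,z):
    d=M@(np.linalg.inv(K)@[u,v,1]*[1,-1,-1]);return p+d*(z-p[2])/d[2]
im=cv2.imread("pics/w2.png");hs=cv2.cvtColor(im,cv2.COLOR_BGR2HSV)
m=((hs[...,1]<70)&(hs[...,2]>60)).astype(np.uint8);m[:,:225]=0;m[:,290:]=0;m[:75]=0;m[240:]=0
m=cv2.morphologyEx(m,cv2.MORPH_OPEN,np.ones((3,3)))
ys,xs=np.nonzero(m);print(ys.min(),ys.max())
for v in (90,130,150,170,190,215):print(v,xs[ys==v].min(),xs[ys==v].max())
f=lambda v:(xs[ys==v].min()+xs[ys==v].max())/2
v0,v1=ys.min(),ys.max()
s=np.polyfit([v0+6,v0+12],[f(v0+6),f(v0+12)],1)
F=onz(f(v0+5),v0,.0997);Rr=onz(f(v1-5),v1,.126);d=F-Rr
print("front",F,"rear",Rr,"yaw",np.degrees(np.arctan2(-d[0],d[1])),"len",np.linalg.norm(d[:2]))
E
```

```text
83 226
90 250 276
130 244 274
150 241 272
170 239 269
190 237 266
215 236 262
front [ 0.56689477 -0.099797    0.0997    ] rear [ 0.53354064 -0.23787081  0.126     ] yaw -13.580616468283644 len 0.14204532426807293
```

Call:
drive_tool:
  series:
    - [0,0.4,-2.8,-1.3]
    - [0,0.4,-2.8,-1.3]
    - [-0.1,0.4,-2.8,-1.3]
    - [-0.1,0.3,-2.8,-1.2]
    - [0,0.25,-2.9,-1.2]

```text
clock: 2.75
position: [0.5487, -0.1702, 0.1276]
orientation: [0.0, 0.786, 0.619, 0.0]
ft_force: [0.1, -0.7, 0.4]
width: 1.003
finger_force: 0.0
```

Call:
drive_tool:
  series:
    - [0,0,0,0]
    - [0,0,0,0]
    - [0,0,0,0]
    - [0,0,0,0]
    - [0,0,0,0]
  jaw: 36
  squeeze: 20

```text
clock: 3.38
position: [0.549, -0.1711, 0.1286]
orientation: [0.0, 0.786, 0.619, 0.0]
ft_force: [-0.1, 0.2, -0.8]
width: 0.361
finger_force: 0.0
```

Call:
drive_tool:
  series:
    - [0,0,0,0]
    - [0,0,0,0]
    - [0,0,0,0]
    - [0,0,0,0]
    - [0,0,0,0]
  jaw: 31.5

```text
clock: 4.0
position: [0.5489, -0.171, 0.1283]
orientation: [0.0, 0.786, 0.619, 0.0]
ft_force: [1.3, 0.3, 1.3]
width: 0.317
finger_force: 0.4
```

Call:
drive_tool:
  series:
    - [0,0,0,0]
    - [0,0,0,0]
    - [0,0,0,0]
    - [0,0,0,0]
    - [0,0,0,0]
  jaw: 30.5

```text
clock: 4.62
position: [0.549, -0.171, 0.1283]
orientation: [0.0, 0.786, 0.619, 0.0]
ft_force: [1.6, 0.2, 0.3]
width: 0.306
finger_force: 6.8
```

Call:
drive_tool:
  series:
    - [0,0,0,0]
    - [0,0,0,0]
    - [0,0,0,0]
    - [0,0,0,0]
    - [0,0,0,0]
  jaw: 30

```text
clock: 5.25
position: [0.549, -0.171, 0.1284]
orientation: [0.0, 0.786, 0.619, 0.0]
ft_force: [4.2, -0.7, 1.1]
width: 0.306
finger_force: 16.0
```

Call:
drive_tool:
  series:
    - [0,0,0,1.4]
    - [0,0,0,1.4]
    - [0,0,0,1.4]
    - [0,0,0,1.3]
    - [0,0,0,0]
  jaw: 30.4

```text
clock: 5.88
position: [0.5488, -0.1709, 0.1283]
orientation: [-0.0, 0.755, 0.656, -0.0]
ft_force: [1.7, 0.8, 3.2]
width: 0.304
finger_force: 8.9
```

Call:
drive_tool:
  series:
    - [0.1,0.7,0,0]
    - [0.1,0.71,-0.03,0]
    - [0.1,0.71,-0.04,0]
    - [0.1,0.7,-0.06,0]
    - [0.1,0.7,-0.07,0]
  jaw: 30.6

```text
clock: 6.5
position: [0.5538, -0.1352, 0.1262]
orientation: [-0.0, 0.755, 0.656, -0.0]
ft_force: [0.5, -1.3, 0.6]
width: 0.308
finger_force: 2.3
```

```bash
python3 - <<'E'
from h import *
o=env.observe();print(o["clock"],o["position"],o["ft_force"],o["moment"],o["finger_force"],o["width"]);save("wrist","w3");save("side","s3")
a=cv2.imread("pics/w3.png")[:,60:460];b=cv2.resize(cv2.imread("pics/s3.png")[120:235,190:310],(400,384),interpolation=cv2.INTER_CUBIC)
cv2.imwrite("pics/c5.png",np.hstack([a,b]))
E
```

```text
6.5 [ 0.55382535 -0.13516817  0.12618107] [ 0.52795613 -1.27104542  0.56339186] [-0.16435887 -0.30678596  0.02696114] 2.278476767241955 0.3081191965150078
```

View pics/c5.png

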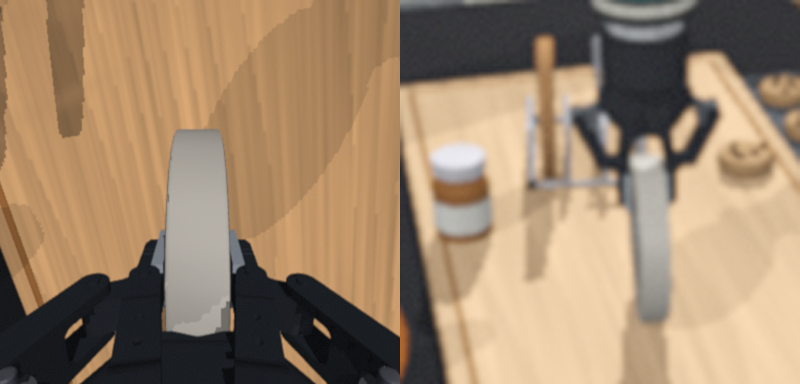

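The stone is upright between the pads. Its front end is at row 130 of the wrist view, and the rim stain coming into sight shows that it turns. I measure its advance to check that it rolled.

```bash
cat >> h.py <<'E'
def stone(save_as=None,yaw=-8.0,h=0.095):
    """centre of the stone from the front end of the rim strip in the wrist view"""
    K,p,M,_=cal("wrist");im=env.capture("wrist")[:,:,::-1]
    if save_as:cv2.imwrite(f"pics/{save_as}.png",im)
    hs=cv2.cvtColor(np.ascontiguousarray(im),cv2.COLOR_BGR2HSV)
    m=((hs[...,1]<70)&(hs[...,2]>60)).astype(np.uint8);m[:,:215]=0;m[:,300:]=0;m[230:]=0
    m=cv2.morphologyEx(m,cv2.MORPH_OPEN,np.ones((5,5)))
    n,l,st,_=cv2.connectedComponentsWithStats(m);k=1+st[1:,4].argmax();ys,xs=np.nonzero(l==k)
    v0=ys.min();u=[(xs[ys==v].min()+xs[ys==v].max())/2 for v in (v0+5,v0+40)]
    hd=np.array([-np.sin(np.radians(yaw)),np.cos(np.radians(yaw))])
    z=h;c=None
    for _ in range(5):
        d=M@(np.linalg.inv(K)@[u[0],v0,1]*[1,-1,-1]);P=p+d*(z-p[2])/d[2]
        a=0 if c is None else a
        c=P[:2]-.075*np.cos(a)*hd
        dy=(p[:2]-c)@hd;dz=p[2]-h
        a=np.arctan2(dz,dy)-np.arccos(.075/np.hypot(dy,dz));z=h+.075*np.sin(a)
    o=env.observe()
    print("clock",round(o["clock"],2),"v0",v0,"u",u,"front",P.round(4),"centre",c.round(4),"tcp",o["position"].round(4),"tcp ahead",((o["position"][:2]-c)@hd).round(4))
    return c
E
python3 - <<'E'
from h import *
stone()
E
```

```text
clock 6.65 v0 129 u [np.float64(258.0), np.float64(257.5)] front [ 0.562  -0.0746  0.088 ] centre [ 0.5516 -0.1486] tcp [ 0.5538 -0.1353  0.1262] tcp ahead 0.0135
```

Call:
drive_tool:
  series:
    - [0.13,0.92,-0.11,0]
    - [0.13,0.91,-0.15,0]
    - [0.13,0.9,-0.17,0]
    - [0.12,0.89,-0.19,0]
    - [0.12,0.86,-0.21,0]
  jaw: 30.5

```text
clock: 7.28
position: [0.5602, -0.0903, 0.1178]
orientation: [-0.0, 0.755, 0.656, -0.0]
ft_force: [-0.1, -0.5, -0.7]
width: 0.308
finger_force: 2.4
```

Call:
drive_tool:
  series:
    - [0,0,0,0]
    - [0,0,0,0]
    - [0,0,0,0]
    - [0,-0.3,0,0]
    - [-0.2,-1.3,0,0]
  jaw: 37

```text
clock: 7.9
position: [0.5581, -0.1073, 0.118]
orientation: [0.0, 0.755, 0.656, 0.0]
ft_force: [0.5, -0.6, 0.4]
width: 0.373
finger_force: 0.0
```

```bash
python3 - <<'E'
from h import *
stone()
E
```

```text
clock 7.95 v0 90 u [np.float64(256.5), np.float64(256.5)] front [ 0.5685 -0.026   0.0974] centre [ 0.558  -0.1002] tcp [ 0.558 -0.109  0.118] tcp ahead -0.0087
```

Call:
drive_tool:
  series:
    - [-0.1,-0.9,0.1,0]
    - [0,0,0,0]
    - [0,0,0,0]
    - [0,0,0,0]
    - [0,0,0,0]

```text
clock: 8.57
position: [0.5572, -0.1158, 0.119]
orientation: [-0.0, 0.755, 0.656, -0.0]
ft_force: [0.2, 0.1, 0.1]
width: 0.37
finger_force: 0.0
```

```bash
python3 - <<'E'
from h import *
stone("w4")
E
```

```text
clock 8.62 v0 61 u [np.float64(256.0), np.float64(256.0)] front [ 0.5691 -0.0216  0.1039] centre [ 0.5588 -0.0953] tcp [ 0.5572 -0.1158  0.119 ] tcp ahead -0.0205
```

Call:
drive_tool:
  series:
    - [0,0,0,0]
    - [0,0,0,0]
    - [0,0,0,0]
    - [0,0,0,0]
    - [0,0,0,0]
  jaw: 30.4

```text
clock: 9.25
position: [0.5571, -0.116, 0.119]
orientation: [-0.0, 0.755, 0.656, -0.0]
ft_force: [-1.2, 0.5, 0.6]
width: 0.306
finger_force: 3.3
```

```bash
python3 - <<'E'
from h import *
o=env.observe();print(o["finger_force"],o["width"],o["ft_force"]);stone()
E
```

```text
3.294159360229969 0.305904121195357 [-1.18406169  0.45320272  0.6301172 ]
clock 9.3 v0 61 u [np.float64(256.5), np.float64(256.0)] front [ 0.5694 -0.0218  0.1039] centre [ 0.559  -0.0955] tcp [ 0.5572 -0.1159  0.119 ] tcp ahead -0.0204
```

Call:
drive_tool:
  series:
    - [0.19,1.36,0.22,0]
    - [0.19,1.38,0.17,0]
    - [0.19,1.4,0.11,0]
    - [0.2,1.41,0.05,0]
    - [0.2,1.41,-0.01,0]

```text
clock: 9.93
position: [0.567, -0.0452, 0.1244]
orientation: [0.0, 0.755, 0.656, 0.0]
ft_force: [0.2, -0.2, -0.5]
width: 0.305
finger_force: 1.4
```

Call:
drive_tool:
  series:
    - [0.2,1.41,-0.07,0]
    - [0.2,1.39,-0.13,0]
    - [0.19,1.37,-0.19,0]
    - [0.19,1.35,-0.25,0]
    - [0.18,1.31,-0.3,0]

```text
clock: 10.55
position: [0.5767, 0.0228, 0.1148]
orientation: [0.0, 0.755, 0.656, 0.0]
ft_force: [0.6, 0.4, 3.3]
width: 0.304
finger_force: 0.9
```

Call:
drive_tool:
  series:
    - [0,0,0,0]
    - [0,0,0,0]
    - [0,0,0,0]
    - [0,0,0,0]
    - [0,0,0,0]

```text
clock: 11.18
position: [0.5764, 0.0217, 0.115]
orientation: [0.0, 0.755, 0.655, -0.0]
ft_force: [0.3, -0.2, -1.0]
width: 0.302
finger_force: 1.1
```

```bash
python3 - <<'E'
from h import *
stone()
E
```

```text
clock 11.22 v0 161 u [np.float64(257.5), np.float64(257.5)] front [0.5818 0.0636 0.0799] centre [ 0.5715 -0.0092] tcp [0.5764 0.0217 0.115 ] tcp ahead 0.0313
```

Call:
drive_tool:
  series:
    - [0,0,0,0]
    - [0,0,0,0]
    - [-0.25,-1.8,0.05,0]
    - [-0.3,-2.0,0.05,0]
    - [-0.25,-1.9,0.05,0]
  jaw: 37

```text
clock: 11.85
position: [0.5681, -0.0368, 0.1165]
orientation: [0.0, 0.755, 0.655, -0.0]
ft_force: [0.2, 0.1, 0.0]
width: 0.37
finger_force: 0.0
```

Call:
drive_tool:
  series:
    - [0,0,0,0]
    - [0,0,0,0]
    - [0,0,0,0]
    - [0,0,0,0]
    - [0,0,0,0]
  jaw: 30.0

```text
clock: 12.48
position: [0.5686, -0.0356, 0.117]
orientation: [0.001, 0.755, 0.655, -0.0]
ft_force: [-3.1, -2.9, 6.4]
width: 0.303
finger_force: 12.0
```

```bash
python3 - <<'E'
from h import *
stone()
E
```

```text
clock 12.53 v0 43 u [np.float64(257.0), np.float64(257.0)] front [0.582  0.0652 0.1077] centre [ 0.5717 -0.008 ] tcp [ 0.5686 -0.0356  0.117 ] tcp ahead -0.0278
```

Call:
drive_tool:
  series:
    - [0.18,1.29,0.31,0]
    - [0.19,1.32,0.26,0]
    - [0.19,1.35,0.2,0]
    - [0.19,1.37,0.14,0]
    - [0.19,1.39,0.08,0]
  jaw: 30.1

```text
clock: 13.15
position: [0.578, 0.0332, 0.1264]
orientation: [-0.0, 0.755, 0.656, -0.0]
ft_force: [0.8, -0.9, -3.2]
width: 0.305
finger_force: 10.8
```

Call:
drive_tool:
  series:
    - [0.19,1.39,0.02,0]
    - [0.19,1.39,-0.04,0]
    - [0.19,1.38,-0.1,0]
    - [0,0,0,0]
    - [0,0,0,0]

```text
clock: 13.78
position: [0.5836, 0.0739, 0.1252]
orientation: [-0.0, 0.755, 0.656, 0.0]
ft_force: [1.7, 1.4, -0.9]
width: 0.3
finger_force: 11.1
```

```bash
python3 - <<'E'
from h import *
stone("w6")
K,p,M,_=cal("wrist");o=env.observe();print(o["ft_force"])
print(repr(p),repr(M))
a=cv2.imread("pics/w6.png");cv2.imwrite("pics/c6.png",cv2.resize(a[60:260,190:350],(640,800))[:600] if 0 else cv2.resize(a[40:240,160:400],(720,600),interpolation=cv2.INTER_CUBIC))
E
```

```text
clock 13.82 v0 0 u [np.float64(257.0), np.float64(255.0)] front [0.5994 0.1914 0.1159] centre [0.5894 0.1201] tcp [0.5836 0.0736 0.1253] tcp ahead -0.0468
[ 1.69533684  0.40834766 -1.92493246]
array([0.5937132 , 0.14992133, 0.25940974]) array([[ 9.90089336e-01,  1.34140945e-01,  4.15850089e-02],
       [-1.40438775e-01,  9.45184716e-01,  2.94792814e-01],
       [ 2.38271816e-04, -2.97711369e-01,  9.54655898e-01]])
```

View pics/c6.png

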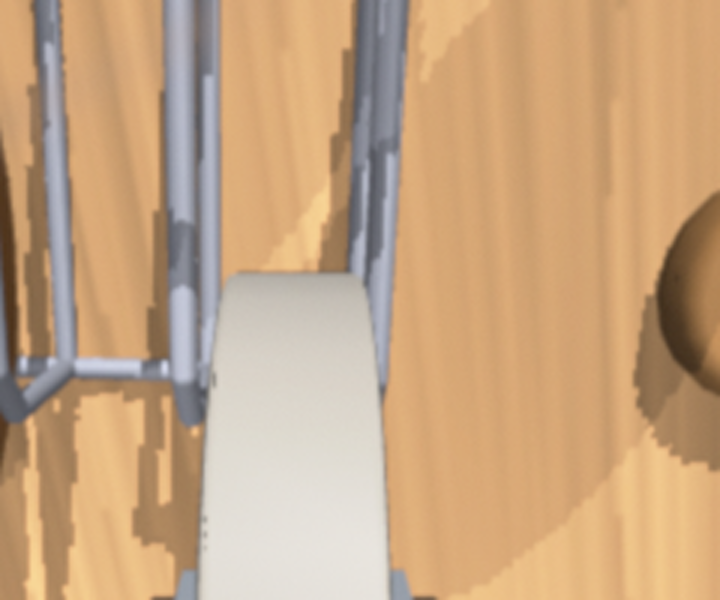

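The crop shows the stone's front end at c6 row 272, i.e. wrist pixel (259,131), sitting between the far slot's hoops. The left wire's inner edge is at about c6 x=193 and the right wire at about 375. The stone is therefore slightly right of the middle.

```bash
python3 - <<'E'
from h import *
K,p,M,_=cal("wrist")
def on(x,y,z):
    u=160+(x+.5)/3-.5;v=40+(y+.5)/3-.5
    d=M@(np.linalg.inv(K)@[u,v,1]*[1,-1,-1]);return p+d*(z-p[2])/d[2]
# front end: iterate
hd=np.array([.139,.99]);c=np.array([.581,.063])
for _ in range(4):
    dy=(p[:2]-c)@hd;dz=p[2]-.095;a=np.arctan2(dz,dy)-np.arccos(.075/np.hypot(dy,dz))
    P=on(295,272,.095+.075*np.sin(a));c=P[:2]-.075*np.cos(a)*hd
print("centre",c,"front",P)
# right & left hoop top wires (centre), z=.082
g=cv2.cvtColor(cv2.imread("pics/c6.png"),cv2.COLOR_BGR2GRAY)
for y in (20,120,220,300):print(y,[int(v) for v in g[y,150:230:4]],[int(v) for v in g[y,344:416:4]])
for n,a,b in(("L",(180,20),(184,370)),("R",(396,20),(382,370))):
    A,B=on(*a,.082),on(*b,.082);d=A-B;print(n,A,B,"yaw",np.degrees(np.arctan2(-d[0],d[1])))
# bottom front bar left visible part, z .023
A,B=on(75,370,.023),on(168,371,.023);print("bar",A,B)
E=np.array([.985,-.170]);F=np.array([.170,.985])
for o in([.5915,.128],):
    for q in(c,P[:2]):print("rack rel",(q-o)@E,(q-o)@F)
    for q in(on(180,20,.082),on(184,370,.082),on(396,20,.082),on(382,370,.082),A,B):print((q[:2]-o)@E,(q[:2]-o)@F)
E
```

```text
centre [0.58134731 0.05927607] front [0.59172269 0.13317265 0.08769098]
20 [167, 168, 168, 141, 138, 159, 173, 181, 179, 167, 147, 122, 108, 116, 127, 136, 157, 151, 170, 181] [187, 184, 138, 107, 92, 108, 121, 121, 112, 143, 144, 135, 145, 146, 129, 114, 140, 171]
120 [184, 183, 154, 113, 122, 150, 168, 182, 187, 174, 152, 117, 90, 122, 176, 186, 167, 150, 171, 185] [118, 118, 102, 97, 126, 142, 132, 112, 119, 131, 137, 145, 143, 128, 149, 174, 184, 182]
220 [176, 131, 117, 120, 110, 102, 139, 146, 149, 164, 155, 131, 113, 148, 173, 184, 171, 146, 169, 185] [119, 102, 96, 108, 130, 163, 113, 93, 104, 120, 167, 181, 161, 152, 173, 178, 179, 181]
300 [160, 122, 111, 116, 122, 148, 182, 196, 200, 196, 173, 139, 115, 142, 169, 181, 173, 153, 173, 191] [191, 191, 191, 190, 190, 185, 161, 155, 171, 184, 181, 159, 163, 181, 180, 179, 176, 175]
L [0.57685559 0.18152499 0.082     ] [0.56575054 0.11584509 0.082     ] yaw -9.59671454127179
R [0.61683017 0.1758564  0.082     ] [0.60691224 0.1100044  0.082     ] yaw -8.564914655714519
bar [0.52625829 0.10879683 0.023     ] [0.55196685 0.10486114 0.023     ]
rack rel 0.0016826725341636587 -0.06941902409923627
rack rel -0.0006599981701095787 0.005132916191158922
-0.023523987734738672 0.05023256372659891
-0.023296878630376633 -0.01634999476029205
0.01681463179659438 0.051444678998807274
0.018240305314241017 -0.015105582641144538
-0.06099854896677146 -0.030006211961228026
-0.03500655154825281 -0.029512409482369634
```

The slot's centre lies about 4 mm to the −x side of the stone's line. I roll back about 70 mm on a slightly turned heading, then roll in straight.

Call:
drive_tool:
  series:
    - [0,0,0,-1.2]
    - [0,0,0,-1.2]
    - [0,0,0,-1.2]
    - [0,0,0,0]
    - [-0.28,-1.36,0.1,0]

```text
clock: 14.45
position: [0.5804, 0.061, 0.1262]
orientation: [-0.001, 0.775, 0.632, 0.0]
ft_force: [-2.1, 4.6, 2.4]
width: 0.303
finger_force: 21.0
```

Call:
drive_tool:
  series:
    - [-0.28,-1.37,0.04,0]
    - [-0.28,-1.37,-0.02,0]
    - [-0.28,-1.37,-0.08,0]
    - [-0.28,-1.35,-0.14,0]
    - [-0.27,-1.33,-0.2,0]

```text
clock: 15.08
position: [0.5666, -0.0088, 0.122]
orientation: [0.0, 0.775, 0.631, -0.0]
ft_force: [-1.4, 2.2, 0.4]
width: 0.304
finger_force: 11.3
```

Call:
drive_tool:
  series:
    - [-0.27,-1.31,-0.26,0]
    - [-0.26,-1.27,-0.31,0]
    - [0,0,0,0]
    - [0,0,0,1.0]
    - [0,0,0,1.0]

```text
clock: 15.7
position: [0.562, -0.0334, 0.1165]
orientation: [0.0, 0.764, 0.646, 0.0]
ft_force: [2.0, -1.6, -3.2]
width: 0.306
finger_force: 10.6
```

```bash
python3 - <<'E'
from h import *
c=stone("w7",yaw=-9.6);q=c-[.5892,.1316];print(q@[.986,-.167],q@[.167,.986])
E
```

```text
clock 15.75 v0 42 u [np.float64(257.5), np.float64(257.5)] front [0.5783 0.0673 0.1079] centre [ 0.566  -0.0055] tcp [ 0.562  -0.0333  0.1166] tcp ahead -0.0281
1.495519005631183e-05 -0.13909969989341217
```

Call:
drive_tool:
  series:
    - [0.22,1.28,0.31,0]
    - [0.22,1.32,0.26,0]
    - [0.23,1.34,0.2,0]
    - [0.23,1.36,0.14,0]
    - [0.23,1.38,0.08,0]

```text
clock: 16.38
position: [0.5731, 0.0343, 0.1265]
orientation: [0.0, 0.764, 0.645, 0.0]
ft_force: [1.9, -1.5, -2.6]
width: 0.306
finger_force: 11.3
```

Call:
drive_tool:
  series:
    - [0.23,1.38,0.02,0]
    - [0.23,1.38,-0.04,0]
    - [0.23,1.37,-0.1,0]
    - [0,0,0,0]
    - [0,0,0,0]

```text
clock: 17.0
position: [0.5797, 0.0747, 0.1252]
orientation: [-0.0, 0.764, 0.645, 0.0]
ft_force: [0.7, 0.3, -0.9]
width: 0.302
finger_force: 11.1
```

Call:
drive_tool:
  series:
    - [0,0,0,0]
    - [0,0,0,0]
    - [-0.22,-1.3,-0.3,0]
    - [-0.22,-1.3,-0.3,0]
    - [-0.22,-1.3,-0.2,0]
  jaw: 37

```text
clock: 17.62
position: [0.5728, 0.0343, 0.1169]
orientation: [-0.0, 0.764, 0.645, -0.0]
ft_force: [0.3, -0.7, -0.4]
width: 0.371
finger_force: 0.0
```

```bash
cat >> h.py <<'E'
def front(O=(.5892,.1316),yaw=-9.6,zc=.095):
    """stone near the rack: follow the bright pale strip up the column u=257 to its front end"""
    K,p,M,_=cal("wrist");im=env.capture("wrist")[:,:,::-1];hs=cv2.cvtColor(np.ascontiguousarray(im),cv2.COLOR_BGR2HSV)
    s=hs[:,250:266,1].mean(1);v=200
    while v>0 and s[v]<70:v-=1
    row=hs[v+6,215:300,1];i=np.nonzero(row<70)[0]+215
    u=257.5;hd=np.array([-np.sin(np.radians(yaw)),np.cos(np.radians(yaw))]);ex=np.array([hd[1],-hd[0]]);c=np.array(O)-.06*hd
    for _ in range(6):
        dy=(p[:2]-c)@hd;dz=p[2]-zc;a=np.arctan2(dz,dy)-np.arccos(.075/np.hypot(dy,dz));z=zc+.075*np.sin(a)
        d=M@(np.linalg.inv(K)@[u,v+.5,1]*[1,-1,-1]);P=p+d*(z-p[2])/d[2];c=P[:2]-.075*np.cos(a)*hd
    o=env.observe();t=o["position"];q=c-np.array(O);r=t[:2]-np.array(O)
    print("clk",round(o["clock"],2),"v",v,"centre y(rack)",round(q@hd,4),"tcp rack",(r@ex).round(4),(r@hd).round(4),t[2].round(4),"f",o["ft_force"].round(1))
E
python3 - <<'E'
from h import *
front()
E
```

```text
clk 17.68 v 46 centre y(rack) -0.0724 tcp rack 0.0001 -0.0998 0.1167 f [-0.2 -1.8 -0.5]
```

Call:
drive_tool:
  series:
    - [0,0,0,0]
    - [0,0,0,0]
    - [0,0,0,0]
    - [0,0,0,0]
    - [0,0,0,0]
  jaw: 30.2

```text
clock: 18.3
position: [0.5733, 0.0357, 0.1173]
orientation: [0.0, 0.764, 0.645, 0.0]
ft_force: [-0.2, -1.7, 3.2]
width: 0.302
finger_force: 7.1
```

Call:
drive_tool:
  series:
    - [0.06,0.33,0.08,0]
    - [0.05,0.33,0.08,0]
    - [0.06,0.33,0.08,0]
    - [0.05,0.33,0.07,0]
    - [0.06,0.33,0.07,0]

```text
clock: 18.92
position: [0.576, 0.052, 0.1211]
orientation: [0.0, 0.764, 0.645, -0.0]
ft_force: [1.1, -4.5, 2.6]
width: 0.303
finger_force: 7.2
```

```bash
python3 - <<'E'
from h import *
front()
E
```

```text
clk 18.98 v 61 centre y(rack) -0.0602 tcp rack 0.0003 -0.0803 0.1212 f [-0.2 -2.5  1.5]
```

```bash
python3 - <<'E'
import numpy as np
n=15;al=np.linspace(-.3948,.3948,n+1);th=-.495+(al+.3948)*78/75;r=42.4
y=78*np.sin(al)+r*np.sin(th);z=78*np.cos(al)+r*np.cos(th)
for dy,dz in zip(np.diff(y),np.diff(z)):print([round(dy*.167/10,2),round(dy*.986/10,2),round(dz/10,2)],end=" ")
print(y[-1]-y[0],z-z[0])
E
```

```text
[np.float64(0.1), np.float64(0.58), np.float64(0.25)] [np.float64(0.1), np.float64(0.59), np.float64(0.22)] [np.float64(0.1), np.float64(0.61), np.float64(0.19)] [np.float64(0.1), np.float64(0.61), np.float64(0.16)] [np.float64(0.11), np.float64(0.62), np.float64(0.12)] [np.float64(0.11), np.float64(0.63), np.float64(0.09)] [np.float64(0.11), np.float64(0.63), np.float64(0.05)] [np.float64(0.11), np.float64(0.63), np.float64(0.02)] [np.float64(0.11), np.float64(0.63), np.float64(-0.01)] [np.float64(0.11), np.float64(0.63), np.float64(-0.05)] [np.float64(0.11), np.float64(0.63), np.float64(-0.08)] [np.float64(0.11), np.float64(0.62), np.float64(-0.12)] [np.float64(0.1), np.float64(0.62), np.float64(-0.15)] [np.float64(0.1), np.float64(0.61), np.float64(-0.18)] [np.float64(0.1), np.float64(0.6), np.float64(-0.22)] 93.72887737703809 [ 0.          2.52497448  4.73145932  6.61313137  8.1645939   9.38139214
 10.26002608 10.79796054 10.99363252 10.8464557  10.35682227  9.52610183
  8.35663756  6.85173966  5.0156759   2.85365953]
```

Call:
drive_tool:
  series:
    - [0.1,0.58,0.25,0]
    - [0.1,0.59,0.22,0]
    - [0.1,0.61,0.19,0]
    - [0.1,0.61,0.16,0]
    - [0.11,0.62,0.12,0]
  jaw: 30.0

```text
clock: 19.6
position: [0.5811, 0.0826, 0.1304]
orientation: [-0.0, 0.764, 0.645, -0.0]
ft_force: [0.8, -1.3, -4.4]
width: 0.303
finger_force: 12.2
```

```bash
python3 - <<'E'
from h import *
front(zc=.0995)
E
```

```text
clk 19.65 v 89 centre y(rack) -0.0421 tcp rack 0.0001 -0.049 0.1305 f [ 1.3  0.5 -3.5]
```

Call:
drive_tool:
  series:
    - [0.11,0.63,0.07,0]
    - [0.11,0.63,0.03,0]
    - [0.11,0.63,0.0,0]
    - [0.11,0.63,-0.02,0]
    - [0.11,0.63,-0.05,0]

```text
clock: 20.27
position: [0.5866, 0.1141, 0.1307]
orientation: [-0.0, 0.764, 0.645, 0.0]
ft_force: [-0.3, -0.8, -0.3]
width: 0.302
finger_force: 12.6
```

```bash
python3 - <<'E'
from h import *
front(zc=.1)
E
```

```text
clk 20.32 v 113 centre y(rack) -0.0228 tcp rack 0.0003 -0.017 0.1306 f [-0.1  0.9  1. ]
```

Call:
drive_tool:
  series:
    - [0.11,0.63,-0.08,0]
    - [0.11,0.62,-0.12,0]
    - [0.1,0.62,-0.15,0]
    - [0.1,0.61,-0.18,0]
    - [0.1,0.6,-0.22,0]

```text
clock: 20.95
position: [0.5919, 0.1449, 0.123]
orientation: [-0.0, 0.764, 0.645, 0.0]
ft_force: [0.2, 0.1, -2.1]
width: 0.302
finger_force: 12.5
```

```bash
python3 - <<'E'
from h import *
front(zc=.095)
E
```

```text
clk 21.0 v 119 centre y(rack) 0.0053 tcp rack 0.0003 0.0141 0.1227 f [-0.   1.6 -0.9]
```

Call:
drive_tool:
  series:
    - [0.03,0.15,-0.02,0]
    - [0.02,0.15,-0.02,0]
    - [0.03,0.15,-0.02,0]
    - [0.02,0.15,-0.02,0]
    - [0.03,0.15,-0.02,0]

```text
clock: 21.62
position: [0.593, 0.152, 0.1222]
orientation: [-0.0, 0.764, 0.645, -0.0]
ft_force: [-0.2, -1.1, -4.0]
width: 0.298
finger_force: 12.3
```

```bash
python3 - <<'E'
from h import *
front(zc=.095);save("wrist","w8")
a=cv2.imread("pics/w8.png");cv2.imwrite("pics/c7.png",cv2.resize(a[0:240,130:390],(780,598) if 0 else (650,600),interpolation=cv2.INTER_CUBIC))
E
```

```text
clk 21.68 v 138 centre y(rack) 0.0017 tcp rack 0.0004 0.0209 0.1222 f [-0.  -1.5 -3.6]
```

View pics/c7.png

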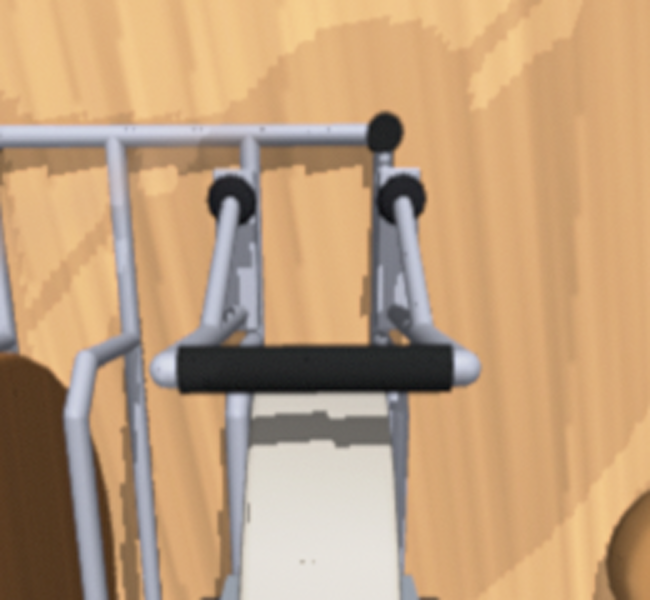

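The stone is in the far slot, with its front end at c7 (320,390), just below the black stop bar. It is upright and clear of the hoops.

Call:
drive_tool:
  series:
    - [0.03,0.15,-0.04,0]
    - [0.02,0.15,-0.04,0]
    - [0.03,0.15,-0.04,0]
    - [0.02,0.15,-0.04,0]
    - [0.03,0.15,-0.04,0]

```text
clock: 22.35
position: [0.5946, 0.1597, 0.1206]
orientation: [0.0, 0.764, 0.645, 0.0]
ft_force: [-1.9, -0.1, 5.7]
width: 0.303
finger_force: 13.6
```

```bash
python3 - <<'E'
from h import *
front()
E
```

```text
clk 22.4 v 143 centre y(rack) 0.0069 tcp rack 0.0006 0.0288 0.1205 f [-2.4 -0.1  5.7]
```

Call:
drive_tool:
  series:
    - [0.03,0.15,0,0]
    - [0.02,0.15,-0.01,0]
    - [0.03,0.15,-0.02,0]
    - [0.02,0.15,-0.03,0]
    - [0.03,0.15,-0.03,0]

```text
clock: 23.02
position: [0.5956, 0.167, 0.1191]
orientation: [-0.0, 0.764, 0.645, -0.0]
ft_force: [-1.0, -1.8, -1.7]
width: 0.304
finger_force: 12.6
```

```bash
python3 - <<'E'
from h import *
front()
E
```

```text
clk 23.07 v 148 centre y(rack) 0.0115 tcp rack 0.0004 0.0361 0.119 f [-0.9 -1.4 -1. ]
```

Call:
drive_tool:
  series:
    - [0.02,0.15,-0.02,0]
    - [0.03,0.15,-0.03,0]
    - [0.02,0.15,-0.03,0]
    - [0,0,0,0]
    - [0,0,0,0]

```text
clock: 23.7
position: [0.5963, 0.1715, 0.1184]
orientation: [-0.0, 0.764, 0.645, -0.0]
ft_force: [0.1, -1.1, -6.0]
width: 0.3
finger_force: 12.1
```

```bash
python3 - <<'E'
from h import *
front()
E
```

```text
clk 23.75 v 151 centre y(rack) 0.0144 tcp rack 0.0004 0.0405 0.1184 f [-0.3 -0.8 -5.7]
```

Call:
drive_tool:
  series:
    - [0,0.0,-0.04,0]
    - [0.02,0.13,-0.04,0]
    - [0.02,0.13,-0.04,0]
    - [0.02,0.13,-0.04,0]
    - [0,0,0,0]

```text
clock: 24.38
position: [0.5969, 0.1739, 0.1175]
orientation: [0.001, 0.765, 0.645, -0.001]
ft_force: [-4.1, -13.7, 6.7]
width: 0.302
finger_force: 13.7
```

```bash
python3 - <<'E'
from h import *
front()
E
```

```text
clk 24.43 v 154 centre y(rack) 0.015 tcp rack 0.0005 0.0429 0.1175 f [ -5.5 -13.7   7.7]
```

The stop is felt at about 14 N. I ease back towards 10 N, hold, then open.

Call:
drive_tool:
  series:
    - [0,-0.04,0.04,0]
    - [0,0,0,0]
    - [0,0,0,0]
    - [0,0,0,0]
    - [0,0,0,0]

```text
clock: 25.05
position: [0.5968, 0.1738, 0.1176]
orientation: [0.001, 0.764, 0.645, -0.001]
ft_force: [-3.7, -9.8, 2.7]
width: 0.303
finger_force: 13.1
```

Call:
drive_tool:
  series:
    - [0,0,0,0]
    - [0,0,0,0]
    - [0,0,0,0]
    - [0,0,0,0]
    - [0,0,0,0]
  jaw: 38

```text
clock: 25.68
position: [0.597, 0.175, 0.1173]
orientation: [-0.0, 0.764, 0.645, 0.0]
ft_force: [0.4, -0.0, -0.2]
width: 0.38
finger_force: 0.0
```

```bash
python3 - <<'E'
from h import *
front()
E
```

```text
clk 25.73 v 161 centre y(rack) 0.0121 tcp rack 0.0005 0.0441 0.1173 f [0.5 0.4 0.2]
```

```bash
python3 - <<'E'
from h import *
im=save("wrist","w9");a=cv2.imread("pics/w8.png")
for n,b in(("w8",a),("w9",cv2.imread("pics/w9.png"))):
    g=b[:,250:266].mean((1));print(n,[(v,[int(x) for x in g[v]]) for v in range(132,200,3)])
P=lambda y,z:proj("wrist",[.5892+.167*y,.1316+.986*y,z])
# predicted: bar bottom edge (y=yc+.061..), rim front for yc
print("now: rim shadow etc; project stop bar centre yc=.012..",[P(.012+.065,.14).round(1),P(.016+.065,.14).round(1)], "front rim",[P(y+.075*np.cos(.2),.095+.075*np.sin(.2)).round(1) for y in(.010,.013,.016)])
E
```

```text
w8 [(132, [125, 177, 224]), (135, [125, 178, 225]), (138, [60, 78, 97]), (141, [41, 41, 39]), (144, [41, 40, 38]), (147, [39, 38, 38]), (150, [35, 34, 33]), (153, [27, 26, 25]), (156, [55, 57, 59]), (159, [191, 201, 207]), (162, [194, 204, 211]), (165, [146, 153, 157]), (168, [100, 104, 108]), (171, [99, 104, 107]), (174, [99, 104, 107]), (177, [179, 188, 195]), (180, [201, 212, 218]), (183, [204, 214, 219]), (186, [204, 214, 220]), (189, [206, 216, 221]), (192, [207, 218, 222]), (195, [209, 219, 223]), (198, [210, 220, 224])]
w9 [(132, [124, 176, 223]), (135, [124, 176, 223]), (138, [124, 176, 223]), (141, [124, 176, 224]), (144, [124, 176, 223]), (147, [123, 175, 223]), (150, [123, 175, 223]), (153, [123, 174, 222]), (156, [122, 174, 221]), (159, [122, 174, 222]), (162, [142, 154, 165]), (165, [158, 166, 172]), (168, [165, 173, 178]), (171, [170, 178, 184]), (174, [174, 183, 189]), (177, [178, 187, 193]), (180, [181, 190, 196]), (183, [183, 193, 199]), (186, [186, 195, 201]), (189, [187, 197, 203]), (192, [190, 199, 206]), (195, [142, 148, 153]), (198, [37, 36, 34])]
now: rim shadow etc; project stop bar centre yc=.012.. [array([258., 211.]), array([258. , 201.9])] front rim [array([257.9, 177.3]), array([257.9, 171.6]), array([257.9, 165.8])]
```

The stone came off the stop by about 3 mm when the pads opened. I re-seat it from behind with closed fingers at centre height and ease off slowly.

Call:
drive_tool:
  series:
    - [0,0,5,0]
    - [0,0,5,0]
    - [-0.8,-4.7,0,0]
    - [-0.8,-4.7,0,0]
    - [-0.8,-4.8,0,0]

```text
clock: 26.4
position: [0.5726, 0.0317, 0.2174]
orientation: [0.0, 0.764, 0.645, 0.0]
ft_force: [0.3, -0.1, -0.8]
width: 0.381
finger_force: 0.0
```

Call:
drive_tool:
  series:
    - [0,0,-3,0]
    - [0,0,-3,0]
    - [0,0,-3,0]
    - [0,0,-2,0]
    - [0,0,-0.7,0]
  jaw: 0

```text
clock: 27.02
position: [0.5724, 0.033, 0.0994]
orientation: [-0.001, 0.764, 0.645, -0.001]
ft_force: [-0.4, -0.4, 1.0]
width: 0.0
finger_force: 0.0
```

```bash
python3 - <<'E'
from h import *
o=env.observe();r=o["position"][:2]-[.5892,.1316];print(o["position"],o["ft_force"],o["width"],r@[.986,-.167],r@[.167,.986])
a=save("wrist","w10");g=a[:,250:266].mean(1);print([(v,[int(x) for x in g[v]]) for v in range(0,200,8)])
P=lambda y,z:proj("wrist",[.5892+.167*y,.1316+.986*y,z]).round(1)
K,p,M,_=cal("wrist");print(p)
for y in(.010,.013,.016):print(y,"top",P(y,.17),"rear",P(y-.06,.14))
E
```

```text
[0.57244837 0.032986   0.0993692 ] [-0.40641972 -0.43648002  1.00876252] 0.0004888163256312573 -4.856506095502089e-05 -0.1000309207580032
[(0, [189, 183, 174]), (8, [187, 182, 173]), (16, [185, 180, 171]), (24, [183, 178, 169]), (32, [181, 175, 167]), (40, [178, 172, 165]), (48, [176, 171, 163]), (56, [173, 168, 160]), (64, [170, 165, 157]), (72, [167, 162, 154]), (80, [165, 159, 152]), (88, [162, 156, 149]), (96, [158, 153, 145]), (104, [155, 150, 142]), (112, [151, 146, 140]), (120, [147, 142, 136]), (128, [143, 138, 133]), (136, [137, 133, 127]), (144, [135, 131, 124]), (152, [132, 128, 121]), (160, [130, 126, 119]), (168, [126, 123, 117]), (176, [122, 118, 113]), (184, [87, 84, 80]), (192, [164, 127, 89])]
[0.58494668 0.10896486 0.23336653]
0.01 top [260.1 -95.7] rear [259.1 183.6]
0.013 top [ 260.1 -117.3] rear [259.1 175. ]
0.016 top [ 260.1 -139.8] rear [259.1 166.3]
```

Call:
drive_tool:
  series:
    - [0.07,0.4,0,0]
    - [0.07,0.4,0,0]
    - [0.07,0.4,0,0]
    - [0.05,0.3,0,0]
    - [0.05,0.3,0,0]

```text
clock: 27.7
position: [0.5761, 0.0512, 0.1004]
orientation: [0.0, 0.764, 0.645, 0.0]
ft_force: [0.5, -0.1, 0.1]
width: 0.003
finger_force: 0.0
```

Call:
drive_tool:
  series:
    - [0.02,0.1,0,0]
    - [0.01,0.1,0,0]
    - [0.02,0.1,0,0]
    - [0.02,0.1,0,0]
    - [0.02,0.1,0,0]

```text
clock: 28.32
position: [0.577, 0.056, 0.1003]
orientation: [-0.0, 0.764, 0.645, 0.0]
ft_force: [0.4, 0.9, 0.8]
width: -0.003
finger_force: 0.0
```

Call:
drive_tool:
  series:
    - [0.02,0.1,0,0]
    - [0.01,0.1,0,0]
    - [0.02,0.1,0,0]
    - [0.02,0.1,0,0]
    - [0.02,0.1,0,0]

```text
clock: 28.95
position: [0.5779, 0.0608, 0.1003]
orientation: [0.0, 0.764, 0.645, -0.0]
ft_force: [-1.1, -4.8, 1.3]
width: 0.0
finger_force: 2.7
```

```bash
python3 - <<'E'
from h import *
o=env.observe();print(o["position"],o["ft_force"])
a=save("wrist","w11");g=a[:,250:266].mean(1);print([(v,[int(x) for x in g[v]]) for v in range(150,220,4)])
E
```

```text
[0.57788638 0.06083737 0.10029121] [-1.10726745 -4.78364668  1.26716434]
[(150, [187, 181, 173]), (154, [185, 180, 171]), (158, [183, 179, 170]), (162, [182, 176, 168]), (166, [180, 174, 166]), (170, [178, 172, 165]), (174, [176, 170, 163]), (178, [174, 168, 160]), (182, [171, 166, 158]), (186, [168, 164, 156]), (190, [166, 161, 154]), (194, [164, 158, 152]), (198, [160, 155, 148]), (202, [145, 141, 134]), (206, [133, 129, 123]), (210, [120, 117, 111]), (214, [114, 110, 105]), (218, [112, 109, 104])]
```

Call:
drive_tool:
  series:
    - [0,0,0,0]
    - [0.01,0.04,0,0]
    - [0,0.03,0,0]
    - [0,0,0,0]
    - [0,0,0,0]

```text
clock: 29.62
position: [0.5779, 0.0609, 0.1003]
orientation: [0.001, 0.764, 0.645, -0.001]
ft_force: [-1.8, -7.6, 1.9]
width: -0.002
finger_force: 3.9
```

Call:
drive_tool:
  series:
    - [0.01,0.04,0,0]
    - [0,0.02,0,0]
    - [0,0,0,0]
    - [0,0,0,0]
    - [0,0,0,0]

```text
clock: 30.25
position: [0.578, 0.061, 0.1004]
orientation: [0.001, 0.765, 0.645, -0.001]
ft_force: [-2.3, -12.0, 2.7]
width: 0.003
finger_force: 5.7
```

Call:
drive_tool:
  series:
    - [0,-0.02,0,0]
    - [0,-0.02,0,0]
    - [0,-0.03,0,0]
    - [0,-0.03,0,0]
    - [-0.01,-0.03,0,0]

```text
clock: 30.88
position: [0.578, 0.0608, 0.1003]
orientation: [0.0, 0.764, 0.645, -0.0]
ft_force: [-0.6, -3.7, 2.1]
width: 0.0
finger_force: 1.6
```

Call:
drive_tool:
  series:
    - [-0.01,-0.03,0,0]
    - [0,-0.03,0,0]
    - [0,-0.02,0,0]
    - [0,-0.02,0,0]
    - [0,0,0,0]

```text
clock: 31.5
position: [0.5778, 0.06, 0.1002]
orientation: [-0.0, 0.764, 0.645, 0.0]
ft_force: [-0.7, -0.3, -0.6]
width: 0.003
finger_force: 0.0
```

Call:
drive_tool:
  series:
    - [0,-0.02,0,0]
    - [0,-0.02,0,0]
    - [0,-0.03,0,0]
    - [-0.01,-0.04,0,0]
    - [-0.02,-0.1,0,0]

```text
clock: 32.12
position: [0.5776, 0.0578, 0.1003]
orientation: [0.0, 0.764, 0.645, 0.0]
ft_force: [-0.0, 0.4, -1.2]
width: -0.004
finger_force: 0.0
```

```bash
python3 - <<'E'
from h import *
o=env.observe();print(o["position"],o["ft_force"])
a=save("wrist","w12");g=a[:,250:266].mean(1);print([(v,int(g[v].mean())) for v in range(186,230,2)])
E
```

```text
[0.57757154 0.05779606 0.1002905 ] [-0.0209006   0.42262072 -1.21156082]
[(186, 156), (188, 155), (190, 154), (192, 152), (194, 150), (196, 147), (198, 147), (200, 134), (202, 116), (204, 112), (206, 109), (208, 108), (210, 108), (212, 108), (214, 106), (216, 105), (218, 104), (220, 102), (222, 101), (224, 100), (226, 99), (228, 98)]
```

Call:
drive_tool:
  series:
    - [-0.1,-0.5,0,0]
    - [-0.4,-2.5,0,0]
    - [-0.2,-1,3,0]
    - [0,0,6,0]
    - [0,0,6,0]

```text
clock: 32.8
position: [0.5701, 0.0174, 0.252]
orientation: [-0.0, 0.764, 0.645, -0.0]
ft_force: [1.5, 0.4, -0.5]
width: 0.0
finger_force: 0.0
```

Call:
drive_tool:
  series:
    - [0.8,4.8,0,0]
    - [0.8,4.8,0,0]
    - [0.8,4.8,0,0]
    - [0.2,1.3,0,0]
    - [0,0,0,0]

```text
clock: 33.42
position: [0.5965, 0.175, 0.2501]
orientation: [-0.0, 0.764, 0.645, -0.0]
ft_force: [-0.4, -0.8, -1.0]
width: -0.002
finger_force: 0.0
```

```bash
python3 - <<'E'
from h import *
o=env.observe();print(o["clock"],o["position"])
a=save("wrist","w13");b=cv2.imread("pics/w13.png");hs=cv2.cvtColor(b,cv2.COLOR_BGR2HSV)
g=b[:,252:264].mean(1);print([(v,[int(x) for x in g[v]]) for v in range(110,240,4)])
hd=np.array([.167,.986]);K,p,M,_=cal("wrist")
for yc in(.010,.013,.016):
    c=np.array([.5892,.1316])+yc*hd;dy=(p[:2]-c)@hd;dz=p[2]-.095;al=np.arctan2(dz,dy);be=np.arccos(.075/np.hypot(dy,dz))
    f=lambda t:proj("wrist",[*(c+.075*np.cos(t)*hd),.095+.075*np.sin(t)]).round(1)
    print(yc,"front",f(al-be),"rear",f(al+be),"bar if home",proj("wrist",[*(c+.065*hd),.14]).round(1))
E
```

```text
33.425 [0.59652084 0.17503821 0.25007761]
[(110, [123, 176, 224]), (114, [123, 175, 222]), (118, [122, 174, 221]), (122, [121, 172, 220]), (126, [122, 173, 221]), (130, [121, 173, 221]), (134, [161, 170, 177]), (138, [176, 185, 191]), (142, [183, 193, 199]), (146, [125, 131, 134]), (150, [42, 41, 39]), (154, [34, 33, 34]), (158, [197, 207, 214]), (162, [203, 213, 219]), (166, [208, 217, 221]), (170, [212, 221, 225]), (174, [216, 223, 227]), (178, [218, 225, 229]), (182, [219, 225, 229]), (186, [219, 226, 230]), (190, [219, 225, 229]), (194, [219, 225, 229]), (198, [219, 225, 229]), (202, [217, 224, 228]), (206, [216, 223, 227]), (210, [214, 221, 226]), (214, [211, 220, 224]), (218, [208, 218, 222]), (222, [204, 213, 219]), (226, [200, 210, 217]), (230, [125, 123, 123]), (234, [102, 95, 91]), (238, [100, 93, 89])]
0.01 front [258.  136.5] rear [258.1 280.3] bar if home [258.1 155.2]
0.013 front [258.  133.6] rear [258.1 277.7] bar if home [258.1 151.8]
0.016 front [258.  130.6] rear [258.1 275.1] bar if home [258.1 148.3]
```

```bash
python3 - <<'E'
from h import *
for k in range(2):
    a=env.capture("wrist");g=a[:,252:264].mean(1);print([(v,int(g[v][2])) for v in (*range(129,138),*range(144,150),*range(154,159))])
    for v in(165,200):
        i=np.nonzero(cv2.cvtColor(a,cv2.COLOR_RGB2HSV)[v,225:292,1]<60)[0]+225;print(v,i.min(),i.max())
E
```

```text
[(129, 121), (130, 121), (131, 125), (132, 142), (133, 156), (134, 164), (135, 168), (136, 173), (137, 176), (144, 180), (145, 129), (146, 68), (147, 41), (148, 41), (149, 41), (154, 59), (155, 111), (156, 169), (157, 195), (158, 200)]
165 236 278
200 237 277
[(129, 121), (130, 121), (131, 126), (132, 146), (133, 160), (134, 166), (135, 170), (136, 175), (137, 177), (144, 152), (145, 96), (146, 50), (147, 39), (148, 40), (149, 40), (154, 94), (155, 142), (156, 183), (157, 198), (158, 200)]
165 236 278
200 237 277
```

The stone is at rest and upright. The gap from its front rim to the stop bar matches contact: 18.4 px measured against 18.2 px predicted. I hand in.

```bash
python3 -c "
from station import env
print(env.finish_job())"
```

```text
the job is handed in; nothing more can be done
None
```

The stone was rolled over the front bar into the far slot and left upright against the stop; it took two pushes (peaks about 14 N and 12 N), because it came back about 3 mm when first let go, and the job is handed in.

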